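Pack the cantilever pantry box

TASK

Put the spices and tea away: raise the pantry box's orange top tray all the way back, stand all the tall white spice jars in the back half of the compartment underneath first, and only then stand all the short tea tins in the front half. Then lower the tray until it is fully down on the box again. Leave the phone, the mug and the padlock where they are.

Things in the scene. Friction and masses are not known exactly. Their poses are not given: they have to be found in the camera images.
- caddy: White pantry box fixed to the counter, outer 200 (x) x 310 (y) mm. Origin: centre of its underside; z up, +x to its back (away from the robot). Walls 70 mm high, 5 mm thick; end walls (y = +-155) 108 mm high from x 22 to 100; floor 6 mm thick. Orange divider at x = 0, 4 mm thick, top at z 26 mm, parts back from front half. The tray's steel arms move in a 10 mm strip outside the end walls.
- back_half (a point): Centre of the floor of the compartment's back half, which is 93 (box x) x 300 (box y) mm; on the floor, 48 mm behind the box's origin. Frame parallel to the box's.
- front_half (a point): Centre of the floor of the compartment's front half, which is 93 (box x) x 300 (box y) mm; on the floor, 48 mm in front of the box's origin. Frame parallel to the box's.
- swing (a joint): Tray swing angle q, rad: 0 = down, 2.4 = fully back on its stop. The tray never tilts; each point moves on an arc of radius 115 mm: with a = 0.2 + q it is displaced by 115*(cos 0.2 - cos a) mm along box x and 115*(sin a - sin 0.2) mm in z (211 and 36 mm at the stop). Damped, 0.5 N m s/rad; moves with 5 to 10 N. Past q = 1.4 it falls back and stays; before that it sinks shut.
- tray_grip (a point): On the black grip tab of the orange tray (200 x 310 x 45 mm, underside at z 112 mm when down): an upright plate on its front edge, 12 mm thick (box x), 100 mm long (box y), 30 mm above the rim. The point lies mid-thickness, 15 mm below its top; with the tray down 94 mm before and 172 mm above the box's origin. Axes as the box. Tray empty for 80 mm behind the tab.
- jar_a: Tall white spice jar with red cap and band, a plain cylinder 48 mm in diameter, 95 mm tall, about 200 g. Origin: centre of its underside, z up along it. May be absent.
- jar_b: Tall white spice jar with green cap and band, a plain cylinder 48 mm in diameter, 95 mm tall, about 200 g. Origin: centre of its underside, z up along it. May be absent.
- jar_c: Tall white spice jar with yellow cap and band, a plain cylinder 48 mm in diameter, 95 mm tall, about 200 g. Origin: centre of its underside, z up along it. May be absent.
- tin_a: Short blue tea tin with a bare metal lid, a plain cylinder 54 mm in diameter, 55 mm tall, about 150 g. Origin: centre of its underside, z up along it. May be absent.
- tin_b: Short red tea tin with a bare metal lid, a plain cylinder 54 mm in diameter, 55 mm tall, about 150 g. Origin: centre of its underside, z up along it. May be absent.
- tin_c: Short brass-coloured tea tin with a bare metal lid, a plain cylinder 54 mm in diameter, 55 mm tall, about 150 g. Origin: centre of its underside, z up along it. May be absent.
- phone: Black phone lying on the counter, 75 x 150 x 9 mm, a bystander. Origin: centre of its underside.
- mug: Blue mug, 80 mm wide, 90 mm tall, handle at its +y, a bystander. Origin: centre of its underside.
- padlock: Brass padlock lying flat, 80 x 40 x 20 mm with shackle, a bystander. Origin: underside of its body's centre.
Mind the look-alikes: they are no part of the job. Leave any black, blue or purple look-alike of the jar_c alone.

How it is judged:
On the way, in this order (a step that is already met when the one before it is completed fails the run):
1. the top tray is raised all the way back (value of joint swing above 2.25 rad), for 0.2 s.
2. every tall jar stands in the back half of the compartment (x of jar_a in the frame of caddy between 0.005 and 0.095 m and y of jar_a in the frame of caddy between -0.15 and 0.15 m and z of each of jar_a, jar_b, jar_c in the frame of caddy below 0.014 m and angle between each of jar_a, jar_b, jar_c's own z axis and vertical below 0.12 rad and linear speed of each of jar_a, jar_b, jar_c below 0.03 m/s and x of jar_b in the frame of caddy between 0.005 and 0.095 m and y of jar_b in the frame of caddy between -0.15 and 0.15 m and x of jar_c in the frame of caddy between 0.005 and 0.095 m and y of jar_c in the frame of caddy between -0.15 and 0.15 m), for 0.2 s.
3. every short tin stands in the front half of the compartment (x of tin_a in the frame of caddy between -0.095 and -0.005 m and y of tin_a in the frame of caddy between -0.15 and 0.15 m and z of each of tin_a, tin_b, tin_c in the frame of caddy below 0.014 m and angle between each of tin_a, tin_b, tin_c's own z axis and vertical below 0.12 rad and linear speed of each of tin_a, tin_b, tin_c below 0.03 m/s and x of tin_b in the frame of caddy between -0.095 and -0.005 m and y of tin_b in the frame of caddy between -0.15 and 0.15 m and x of tin_c in the frame of caddy between -0.095 and -0.005 m and y of tin_c in the frame of caddy between -0.15 and 0.15 m), for 0.2 s.
4. the tray is lowered onto the box (value of joint swing below 0.06 rad), for 0.2 s.
At the end, for the whole second after the job is handed in: Every jar present stands upright (within 0.12 rad) and still on the floor of the box's back half (5 to 95 mm behind its centre line), every tin present likewise in the front half, and the tray is down (swing below 0.06 rad) (all of step 2 and all of step 3 and value of joint swing below 0.06 rad); the robot touches nothing.
It fails at once if a tin was put into the box while a jar was still outside it (((x of tin_a in the frame of caddy between -0.1 and 0.1 m and y of tin_a in the frame of caddy between -0.15 and 0.15 m and z of tin_a in the frame of caddy below 0.03 m) or (x of tin_b in the frame of caddy between -0.1 and 0.1 m and y of tin_b in the frame of caddy between -0.15 and 0.15 m and z of tin_b in the frame of caddy below 0.03 m) or (x of tin_c in the frame of caddy between -0.1 and 0.1 m and y of tin_c in the frame of caddy between -0.15 and 0.15 m and z of tin_c in the frame of caddy below 0.03 m)) and horizontal distance between any of jar_a, jar_b, jar_c and caddy above 0.21 m).
It fails at once if the phone, the mug or the padlock was disturbed (distance of any of phone, mug, padlock from where it was at the start of the episode above 0.03 m).
Of jar_a, jar_b, jar_c only 2 to 3 are there at a start; the rules pass over those that are not, and their reading is None.
Of tin_a, tin_b, tin_c only 2 to 3 are there at a start; the rules pass over those that are not, and their reading is None.
At some moment in a run one of tin_a, tin_b, tin_c may be knocked a few centimetres aside while the robot is not near it.
It also fails if it takes over 210 s, if anything falls off the work surface, if the arm or the gripper's body presses on something with over 40 N, if the wrist force passes 120 N, or if a joint passes its speed limit or range.

ROBOT

A 7-joint arm with a two-finger parallel gripper is mounted at the origin on the work surface. World frame = base frame: x ahead of the robot, y to its left, z up, the work surface at z = 0. Lengths are in m, angles in rad, forces in N, time in s.
With the tool pointing down it reaches from about 0.4 to 0.85 m from the base axis. Payload 10.4 kg.
Tool frame: the origin (TCP) lies on the centre line of the jaws, within the pads' length; the fingertips stand 8 mm ahead of it and the grasp point (between the pads) lies 11 mm behind it (r.finger_overhang is the distance from the TCP to the fingertips, in m); z points along the fingers, y is the line along which they close (so a half turn about z gives the same grasp; the last joint's range is limited). The gripper opens to 87 mm and grips with 3 to 60 N. Pads are 19 mm wide; open, the fingers measure 117 mm over their backs; the gripper's body (75 mm by 190 mm) begins 51 mm behind the grasp point.
Start: joints at [-1.337, 0.332, -0.065, 1.46, 0.022, 1.35, -0.088], TCP at [0.159, 0.605, 0.231] pointing down, gripper open.
Joint ranges: [-2.6, 2.6], [-0.5, 2.12], [-1.47, 1.34], [0.16, 2.42], [-1.27, 4.41], [0.06, 2.06], [-2.6, 2.6]. Speed limits (rad/s): [2.22, 2.22, 2.79, 2.79, 3.14, 3.14, 3.14].

INTERFACE

Orientations are given as a unit quaternion [x, y, z, w].
In Python, from bench import r, vision gives the robot as it stands.
- The arm moves only by the tool drive_tool, never from a script. Its argument "series" is a list of rows, each a list of 2 entries, a list of its own where there are three numbers: the shift along the world's x, y, z in cm, then the turn about the world's z in degrees. A call has exactly 10 rows; each row shifts and turns the commanded pose from where the row before left it; what a row does not reach is not made up. A row lasts 1/8 s, in which the tool goes at most 62.5 mm and 10.7 degrees, less where a joint would pass 70% of its speed; a pose out of reach is approached as far as the arm can. A call with a gripper value outside its range is refused whole. "hand" is the closure, from 0 (fully open) to 1 (shut), set as the call begins (left out, the last holds). The fingers move at their own pace and stop on an object; "newtons" is the grip in N (left out, the last holds). Time passes only in rows, so rows that do not move let the fingers close, or fill a call up. It gives the time, the measured TCP pose, the force, the opening and the grip force at its end, in the units of the state.
- r.read_state(): the state, without advancing time (a new reading comes with each control period).
- vision.camera(name): name is "scene" or "side" or "wrist"; returns a dict with "color" (400x640x3 uint8, red, green, blue), "intrinsics" (3x3 intrinsics, pixels), "k1" (the pictures are not rectified: a ray, as slopes to the right and down, at radius r is drawn at 1 + k1 r^2 times it, then the intrinsics apply), "R" (3x3) and "t" (3): a world point X has camera coordinates R X + t; the wrist camera has in their place "mount" (4x4, takes a point from camera to tool coordinates, whose origin is the TCP and whose axes are the flange's). Camera axes: x right, y down, z forward; pixel columns grow to the right and rows downward; lengths in m; the calibration is good to about 2 mm. A picture is of the moment at which its call begins: read the wrist's pose just before it. There is no depth.
- r.close_job(): hands the job in; it is judged then, once.
The state is a dict: "time": time; "joint_positions": joint angles; "joint_vel": joint speeds; "joint_torque": joint torques, N m; "ee_pos": TCP position; "eef_rot": TCP orientation; "ft_force": force on the tool from outside, world axes, zero at the start; "torque": the same for the moment, N m; "width": finger opening in m; "grip_force": force on a finger pad.
Only numpy, scipy, OpenCV 4.12 (cv2) and the standard library are available. Lean on these libraries where they do the work, as an engineer would, in place of code of your own. Each camera call takes 0.05 s, during which the arm holds its last target. There are 200 camera calls.

## Working session

There is one attempt and no reset: what is moved stays moved. The work goes in short steps, Python scripts to look and compute and a tool call to move; the robot and the scene stay as the last step left them, time stands still between calls to the robot, and variables do not carry over. Pictures are saved under pics/ and viewed, at most 14 in all, crops included, and the job is handed in when it is done.

Besides the shell and the picture viewer there is one more tool, called as a command line: name --argument value ..., lists and objects as JSON in quotes. drive_tool: Moves the arm, as the interface text tells. Its arguments: {"type":"object","properties":{"series":{"type":"array"},"hand":{"type":"number"},"newtons":{"type":"number"}},"required":["series"]}

```bash
mkdir -p pics; ls; python3 - <<'E'
from bench import r, vision
import cv2,numpy as np,pickle
s=r.read_state();print(s)
d={}
for n in("scene","side","wrist"):
    c=vision.camera(n);d[n]=c
    cv2.imwrite(f"pics/{n}0.png",c["color"][:,:,::-1])
    print(n,{k:np.round(v,4).tolist() for k,v in c.items() if k!="color"})
pickle.dump(d,open("c0.pkl","wb"))
E
```

```text
pics
{'time': 0.0, 'joint_positions': array([-1.3366208 ,  0.3328956 , -0.06470259,  1.46093765,  0.02160667,
        1.34991747, -0.08853235]), 'joint_vel': array([-0.00073398,  0.00149497, -0.0002272 , -0.00077341, -0.00053072,
       -0.00046695,  0.00075947]), 'joint_torque': array([ 4.29772863e-04, -6.23259974e+01,  2.46725441e-02, -3.89894629e+01,
       -6.13248604e-02,  3.97093815e-02,  1.42018102e-04]), 'ee_pos': array([0.1586364 , 0.60413759, 0.22974088]), 'eef_rot': array([ 1.28039037e-01,  9.91768859e-01, -7.28912547e-04, -5.69327166e-05]), 'ft_force': array([-0.57016473,  0.78690752, -0.48297579]), 'torque': array([0.03847752, 0.01494962, 0.01381715]), 'grip_force': 0.0, 'width': 0.08697101094150624}
scene {'intrinsics': [[500.7912, 0.0, 316.5886], [0.0, 500.7912, 198.0113], [0.0, 0.0, 1.0]], 'k1': -0.0576, 'R': [[0.8135, 0.5815, 0.011], [0.3238, -0.4371, -0.8391], [-0.4831, 0.6862, -0.5438]], 't': [-0.3776, -0.1546, 1.5657]}
side {'intrinsics': [[379.0886, 0.0, 325.6652], [0.0, 379.0886, 199.6111], [0.0, 0.0, 1.0]], 'k1': -0.0379, 'R': [[0.7837, -0.6211, -0.0058], [-0.3867, -0.4805, -0.7872], [0.4861, 0.6191, -0.6167]], 't': [-0.5476, 0.2557, 0.8032]}
wrist {'intrinsics': [[342.6679, 0.0, 321.9642], [0.0, 342.6679, 201.8889], [0.0, 0.0, 1.0]], 'k1': -0.0612, 'mount': [[-0.0005, -0.9543, -0.299, 0.0835], [1.0, -0.0007, 0.0006, 0.0003], [-0.0008, -0.299, 0.9543, -0.155], [0.0, 0.0, 0.0, 1.0]]}
```

View pics/scene0.png

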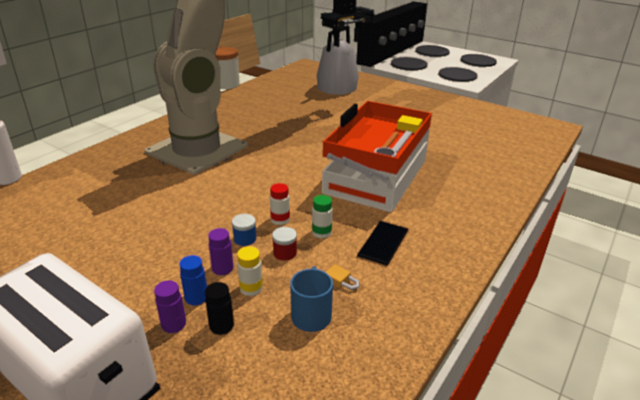

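View pics/side0.png

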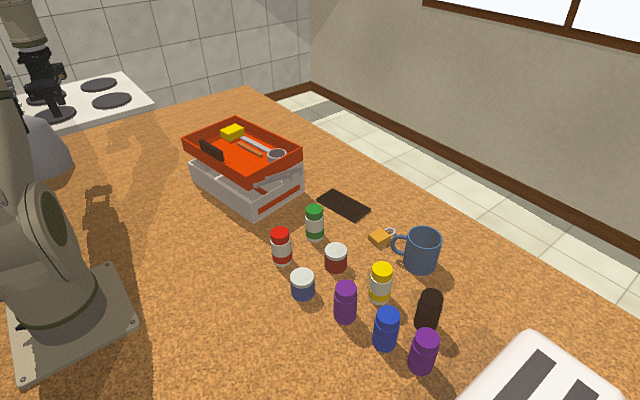

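The scene view shows red jar (280,203), green jar (322,216), yellow jar (249,271), blue tin (244,230) and red tin (285,244). The box is at about (375,155), the phone (383,242), mug (311,298) and padlock (342,277). Look-alikes to leave alone are purple (220,252) and (171,306), blue (193,280) and black (219,308). I see no brass tin. I'll confirm in one enlarged crop.

```bash
cat > h.py <<'E'
import numpy as np,cv2,pickle
def undist(c,uv):
    K=c["intrinsics"];p=(np.atleast_2d(uv)-[K[0,2],K[1,2]])/[K[0,0],K[1,1]]
    D=np.array([c["k1"],0,0,0]);K=np.array(K,float)
    return cv2.undistortPoints(np.atleast_2d(np.array(uv,float))[:,None],K,D)[:,0]
def pose(c,st=None):
    if "R" in c: return np.array(c["R"]),np.array(c["t"])
    from scipy.spatial.transform import Rotation as Ro
    T=np.eye(4);T[:3,:3]=Ro.from_quat(st["eef_rot"]).as_matrix();T[:3,3]=st["ee_pos"]
    W=np.linalg.inv(T@np.array(c["mount"]));return W[:3,:3],W[:3,3]
def cast(c,uv,z,st=None):
    R,t=pose(c,st);n=undist(c,uv);d=np.c_[n,np.ones(len(n))]@R;o=-R.T@t
    return o+d*((z-o[2])/d[:,2])[:,None]
def proj(c,X,st=None):
    R,t=pose(c,st);X=np.atleast_2d(np.array(X,float))
    return cv2.projectPoints(X,cv2.Rodrigues(R)[0],t,np.array(c["intrinsics"],float),np.array([c["k1"],0,0,0.]))[0][:,0]
def blobs(c,hlo,hhi,s=110,v=50,amin=40):
    h=cv2.cvtColor(c["color"],cv2.COLOR_RGB2HSV)
    m=((h[...,0]>=hlo)&(h[...,0]<=hhi)) if hlo<=hhi else ((h[...,0]>=hlo)|(h[...,0]<=hhi))
    m=(m&(h[...,1]>s)&(h[...,2]>v)).astype(np.uint8)
    n,l,st,ce=cv2.connectedComponentsWithStats(m)
    return [(st[i].tolist(),np.round(ce[i],1).tolist()) for i in range(1,n) if st[i][4]>amin]
E
python3 - <<'E'
from h import *
d=pickle.load(open("c0.pkl","rb"))
for n in("scene","side"):
    c=d[n]
    for nm,a in dict(red=(174,4,150),green=(50,80,110),yel=(22,32,170),blue=(100,125,90)).items(): print(n,nm,blobs(c,*a))
im=d["scene"]["color"][90:335,150:450,::-1];im2=d["side"]["color"][110:310,170:450,::-1]
cv2.imwrite("pics/cs.png",cv2.resize(im,None,fx=2.4,fy=2.4,interpolation=2))
cv2.imwrite("pics/cd.png",cv2.resize(im2,None,fx=2.8,fy=2.8,interpolation=2))
E
```

```text
scene red [([271, 184, 17, 15, 226], [278.9, 190.9]), ([271, 212, 18, 9, 118], [279.7, 216.4]), ([274, 241, 22, 19, 309], [284.5, 251.0])]
scene green [([313, 195, 19, 17, 255], [322.1, 202.8]), ([313, 225, 18, 9, 112], [321.4, 229.4])]
scene yel [([398, 116, 24, 16, 277], [408.7, 123.1]), ([238, 246, 22, 22, 380], [248.2, 256.4]), ([240, 279, 22, 13, 158], [250.7, 286.2])]
scene blue [([234, 227, 22, 19, 305], [244.5, 236.4]), ([180, 255, 27, 50, 1049], [193.0, 279.7]), ([291, 267, 42, 64, 2216], [311.1, 299.3])]
side red [([271, 226, 18, 17, 207], [279.6, 232.8])]
side green [([306, 204, 17, 16, 169], [314.0, 209.8])]
side yel [([220, 123, 24, 18, 291], [231.9, 131.7]), ([372, 261, 21, 22, 377], [381.7, 271.3]), ([368, 289, 23, 13, 129], [378.4, 296.8])]
side blue [([408, 227, 25, 22, 42], [416.3, 240.9]), ([372, 305, 28, 48, 1021], [385.8, 328.1])]
```

View pics/cs.png

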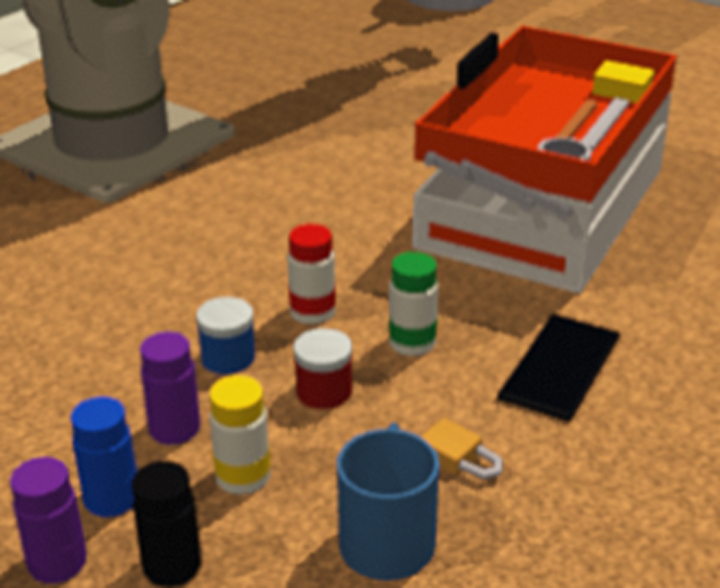

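View pics/cd.png

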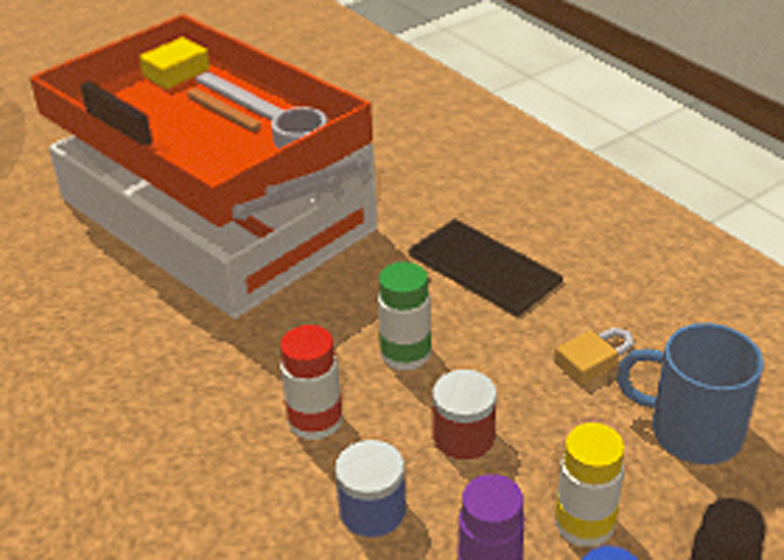

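The crops confirm it: the white-bodied jars are red, green and yellow, and there are only two tins, blue and red. The plain purple, blue and black cylinders are look-alikes. The black tab is at side crop (117,112).

```bash
cat > m0.py <<'E'
from h import *
d=pickle.load(open("c0.pkl","rb"));S,D=d["scene"],d["side"]
def cap(c,b,z):
    x,y,w,h,_=b
    el=0.57 if c is S else 0.66
    return cast(c,[[x+w/2-.5,y+w/2*el-.5]],z)[0]
J=dict(red=([271,184,17,15,0],[271,226,18,17,0]),green=([313,195,19,17,0],[306,204,17,16,0]),yel=([238,246,22,22,0],[372,261,21,22,0]))
for k,(a,b) in J.items(): print(k,cap(S,a,.095).round(4),cap(D,b,.095).round(4))
cs=lambda u,v:(u/2.4+150-.3,v/2.4+90-.3)
cd=lambda u,v:(u/2.8+170-.3,v/2.8+110-.3)
for k,a,b in (("tblue",cs(225,317),cd(370,466)),("tred",cs(323,349),cd(464,393))): print(k,cast(S,[a],.055).round(4),cast(D,[b],.055).round(4))
print("scene bottom",cast(S,[cs(415,248),cs(580,288)],0).round(4))
print("side bottom FL,FR,BR",cast(D,[cd(72,203),cd(237,316),cd(375,233)],0).round(4))
print("side rim BL,BR,FR,FL",cast(D,[cd(182,15),cd(372,104),cd(212,186),cd(33,80)],.157).round(4))
print("scene rim FL,BL,BR,FR",cast(S,[cs(519,28),cs(675,57),cs(591,158),cs(416,125)],.157).round(4))
print("tab top side",cast(D,[cd(84,83),cd(149,118)],.187).round(4),"scene",cast(S,[cs(497,35),cs(459,67)],.187).round(4))
print("phone",cast(D,[cd(456,220),cd(562,279),cd(518,312),cd(411,252)],.009).round(4))
print("mug",cast(D,[cd(712,358)],.09).round(4),cast(S,[cs(388,465)],.09).round(4), "padlock",cast(D,[cd(587,358)],.02).round(4))
for n,p in dict(purple=(168,350),blue=(98,415),black=(162,480),purple2=(40,475)).items(): print(n,cast(S,[cs(*p)],.095).round(4))
E
python3 m0.py
```

```text
red [ 0.4564 -0.1452  0.095 ] [ 0.4518 -0.1404  0.095 ]
green [ 0.5678 -0.1254  0.095 ] [ 0.5631 -0.1255  0.095 ]
yel [ 0.5586 -0.3665  0.095 ] [ 0.5584 -0.3671  0.095 ]
tblue [[ 0.4411 -0.2571  0.055 ]] [[ 0.4328 -0.2526  0.055 ]]
tred [[ 0.5479 -0.2409  0.055 ]] [[ 0.54   -0.2376  0.055 ]]
scene bottom [[0.4674 0.0235 0.    ]
 [0.6563 0.0634 0.    ]]
side bottom FL,FR,BR [[ 0.4175  0.3114  0.    ]
 [ 0.4669  0.0246 -0.    ]
 [ 0.6526  0.0494 -0.    ]]
side rim BL,BR,FR,FL [[0.6067 0.3564 0.157 ]
 [0.6587 0.052  0.157 ]
 [0.4632 0.0246 0.157 ]
 [0.4124 0.3172 0.157 ]]
scene rim FL,BL,BR,FR [[0.4175 0.3165 0.157 ]
 [0.6125 0.3522 0.157 ]
 [0.6526 0.0633 0.157 ]
 [0.4692 0.018  0.157 ]]
tab top side [[0.434  0.2212 0.187 ]
 [0.4538 0.1192 0.187 ]] scene [[0.4448 0.2169 0.187 ]
 [0.4596 0.1133 0.187 ]]
phone [[ 0.7282  0.0033  0.009 ]
 [ 0.7482 -0.1419  0.009 ]
 [ 0.6797 -0.1517  0.009 ]
 [ 0.6559 -0.0109  0.009 ]]
mug [[ 0.7012 -0.3603  0.09  ]] [[ 0.71   -0.3623  0.09  ]] padlock [[ 0.6777 -0.2476  0.02  ]]
purple [[ 0.4748 -0.3623  0.095 ]]
blue [[ 0.4909 -0.4579  0.095 ]]
black [[ 0.5859 -0.481   0.095 ]]
purple2 [[ 0.5078 -0.5323  0.095 ]]
```

The box origin comes out at about (0.537, 0.1875) with yaw about 10°, and the tab at (0.446, 0.169). Next I'll go above the tab.

drive_tool --series '[[[2.9, -4.3, 0.5], -6.5], [[2.9, -4.3, 0.5], -6.5], [[2.9, -4.3, 0.5], -6.5], [[2.9, -4.3, 0.5], -6.5], [[2.9, -4.3, 0.5], -6.5], [[2.9, -4.3, 0.5], -6.5], [[2.9, -4.3, 0.5], -6.5], [[2.9, -4.3, 0.5], -6.5], [[2.9, -4.3, 0.5], -6.5], [[2.9, -4.3, 0.5], -6.5]]' --hand 0 --newtons 25

```text
time: 1.4
ee_pos: [0.4493, 0.1729, 0.2807]
eef_rot: [0.642, 0.766, 0.0, -0.0]
ft_force: [1.0, 1.2, 0.2]
width: 0.0872
grip_force: 0.0
```

```bash
cat > w.py <<'E'
import sys
from h import *
from bench import r,vision
s=r.read_state();c=vision.camera("wrist")
pickle.dump((s,c),open(f"w{sys.argv[1]}.pkl","wb"))
cv2.imwrite(f"pics/w{sys.argv[1]}.png",c["color"][:,:,::-1])
q=s["eef_rot"];print(s["time"],s["ee_pos"].round(4),"closing",round((np.degrees(2*np.arctan2(q[1],q[0]))-90)%180,2),s["joint_positions"].round(2))
E
python3 w.py 1
```

```text
1.4 [0.4493 0.1729 0.2807] closing 10.08 [-0.85 -0.03  0.39  1.77  0.01  1.4  -0.29]
```

View pics/w1.png

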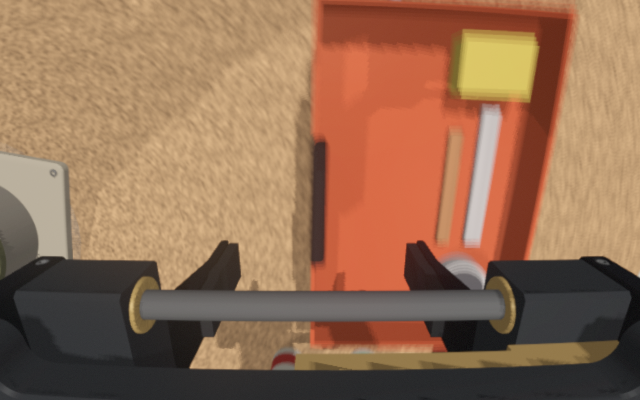

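The wrist view shows the tab at x 314–326, y 140–262, and the tray rim from (318,2) to (573,12), with its front edge nearly vertical in the image.

```bash
python3 - <<'E'
from h import *
s,c=pickle.load(open("w1.pkl","rb"))
g=c["color"].astype(int).sum(2)
for v in(160,200,240): print(v,[u for u in range(300,340) if g[v,u]<180])
print(cast(c,[[315,141],[326,141],[315,261],[325,261]],.187,s).round(4))
print("rim FL,BL,FR",cast(c,[[317,2],[574,13],[312,345]],.157,s).round(4))
E
```

```text
160 [314, 315, 316, 317, 318, 319, 320, 321, 322, 323, 324]
200 [313, 314, 315, 316, 317, 318, 319, 320, 321, 322, 323]
240 [312, 313, 314, 315, 316, 317, 318, 319, 320, 321, 322]
[[0.4348 0.2227 0.187 ]
 [0.4426 0.224  0.187 ]
 [0.4509 0.1281 0.187 ]
 [0.4589 0.1295 0.187 ]]
rim FL,BL,FR [[0.419  0.3198 0.157 ]
 [0.6129 0.3517 0.157 ]
 [0.4656 0.0206 0.157 ]]
```

drive_tool --series '[[[-0.2, 0, -2], -0.7], [[0, 0, -2], 0], [[0, 0, -2], 0], [[0, 0, -2], 0], [[0, 0, -1.5], 0], [[0, 0, -1], 0], [[0, 0, -0.8], 0], [[0, 0, 0], 0], [[0, 0, 0], 0], [[0, 0, 0], 0]]' --hand 0

```text
time: 2.7
ee_pos: [0.447, 0.1747, 0.168]
eef_rot: [0.646, 0.764, 0.0, 0.0]
ft_force: [-0.8, -0.1, -0.3]
width: 0.0875
grip_force: 0.0
```

drive_tool --series '[[[0, 0, 0], 0], [[0, 0, 0], 0], [[0, 0, 0], 0], [[0, 0, 0], 0], [[0, 0, 0], 0], [[0, 0, 0], 0], [[0, 0, 0], 0], [[0, 0, 0], 0], [[0, 0, 0], 0], [[0, 0, 0], 0]]' --hand 1 --newtons 25

```text
time: 3.95
ee_pos: [0.4449, 0.1742, 0.1674]
eef_rot: [0.646, 0.764, -0.002, -0.001]
ft_force: [-11.0, -2.2, 8.3]
width: 0.0116
grip_force: 25.0
```

```bash
python3 - <<'E'
import numpy as np
q=np.r_[np.linspace(0,2.4,31)];a=.2+q;R=11.5
X=R*(np.cos(.2)-np.cos(a));Z=R*(np.sin(a)-np.sin(.2));y=np.radians(9.3)
P=np.c_[X*np.cos(y),X*np.sin(y),Z].round(1)
print(np.diff(P,axis=0).round(1).tolist())
E
```

```text
[[0.2, 0.0, 0.9], [0.3, 0.1, 0.9], [0.4, 0.0, 0.8], [0.4, 0.1, 0.8], [0.5, 0.1, 0.8], [0.5, 0.1, 0.7], [0.6, 0.1, 0.7], [0.6, 0.1, 0.7], [0.7, 0.1, 0.6], [0.8, 0.1, 0.5], [0.8, 0.1, 0.5], [0.8, 0.2, 0.4], [0.8, 0.1, 0.3], [0.9, 0.2, 0.3], [0.9, 0.1, 0.1], [0.9, 0.2, 0.2], [0.9, 0.1, 0.0], [0.9, 0.1, 0.0], [0.9, 0.2, -0.1], [0.9, 0.1, -0.2], [0.9, 0.2, -0.2], [0.8, 0.1, -0.3], [0.9, 0.2, -0.4], [0.7, 0.1, -0.5], [0.8, 0.1, -0.5], [0.7, 0.1, -0.6], [0.7, 0.1, -0.6], [0.6, 0.1, -0.7], [0.5, 0.1, -0.7], [0.5, 0.1, -0.8]]
```

drive_tool --series '[[[0.0, 0.0, 0.9], 0], [[0.2, 0.1, 0.9], 0], [[0.3, 0.0, 0.8], 0], [[0.4, 0.1, 0.8], 0], [[0.5, 0.1, 0.8], 0], [[0.5, 0.1, 0.7], 0], [[0.6, 0.1, 0.7], 0], [[0.6, 0.1, 0.7], 0], [[0.7, 0.1, 0.6], 0], [[0.8, 0.1, 0.5], 0]]'

```text
time: 5.2
ee_pos: [0.4924, 0.182, 0.2402]
eef_rot: [0.646, 0.764, -0.001, -0.0]
ft_force: [1.9, 0.5, -14.4]
width: 0.0119
grip_force: 25.0
```

drive_tool --series '[[[0.8, 0.1, 0.5], 0], [[0.8, 0.2, 0.4], 0], [[0.8, 0.1, 0.3], 0], [[0.9, 0.2, 0.3], 0], [[0.9, 0.1, 0.1], 0], [[0.9, 0.2, 0.2], 0], [[0.9, 0.1, 0.0], 0], [[0.9, 0.1, 0.0], 0], [[0.9, 0.2, -0.1], 0], [[0.9, 0.1, -0.2], 0]]'

```text
time: 6.45
ee_pos: [0.5802, 0.1966, 0.2573]
eef_rot: [0.646, 0.764, 0.0, -0.0]
ft_force: [-4.9, -3.6, -9.6]
width: 0.0118
grip_force: 25.0
```

drive_tool --series '[[[0.9, 0.2, -0.2], 0], [[0.8, 0.1, -0.3], 0], [[0.9, 0.2, -0.4], 0], [[0.7, 0.1, -0.5], 0], [[0.8, 0.1, -0.5], 0], [[0.7, 0.1, -0.6], 0], [[0.7, 0.1, -0.6], 0], [[0.6, 0.1, -0.7], 0], [[0.5, 0.1, -0.7], 0], [[0.4, 0.1, -0.7], 0]]'

```text
time: 7.7
ee_pos: [0.6516, 0.2084, 0.2067]
eef_rot: [0.646, 0.764, 0.002, 0.001]
ft_force: [-0.4, -4.8, -2.0]
width: 0.012
grip_force: 25.1
```

drive_tool --series '[[[0, 0, 0], 0], [[0, 0, 0], 0], [[0, 0, 0], 0], [[0, 0, 0], 0], [[0, 0, 0.5], 0], [[0, 0, 1.5], 0], [[0, 0, 2], 0], [[0, 0, 2], 0], [[0, 0, 2], 0], [[0, 0, 2], 0]]' --hand 0.3

```text
time: 8.95
ee_pos: [0.6498, 0.2085, 0.3066]
eef_rot: [0.646, 0.764, 0.001, 0.0]
ft_force: [-0.6, -0.8, -0.1]
width: 0.0609
grip_force: 0.0
```

drive_tool --series '[[[-0.3, -4, 0], 9], [[-0.3, -4, 0], 9], [[-0.3, -4, 0], 9], [[-0.3, -4, 0], 9], [[-0.3, -4, 0], 9], [[-0.3, -4, 0], 9], [[-0.3, -4, 0], 9], [[-0.3, -4, 0], 9], [[-0.3, -4, 0], 9], [[-0.3, -4, 0], 9]]' --hand 0.1

```text
time: 10.2
ee_pos: [0.6196, -0.1929, 0.306]
eef_rot: [-0.086, 0.996, -0.0, 0.001]
ft_force: [0.1, -0.1, 0.8]
width: 0.0784
grip_force: 0.0
```

```bash
python3 w.py 2; python3 - <<'E'
from h import *
s,c=pickle.load(open("w2.pkl","rb"))
for nm,a in dict(red=(172,6,140),green=(50,80,110),yel=(22,34,150),blue=(100,125,90)).items(): print(nm,blobs(c,*a))
E
```

```text
10.2 [ 0.6196 -0.1929  0.306 ] closing 99.88 [-0.04  0.37  0.38  1.29 -0.14  1.51  2.07]
red [([379, 0, 41, 40, 1301], [397.8, 17.8])]
green [([375, 126, 20, 26, 128], [382.8, 140.7])]
yel []
blue [([56, 0, 88, 40, 2587], [102.4, 16.9]), ([289, 15, 20, 8, 73], [297.6, 18.7])]
```

View pics/w2.png

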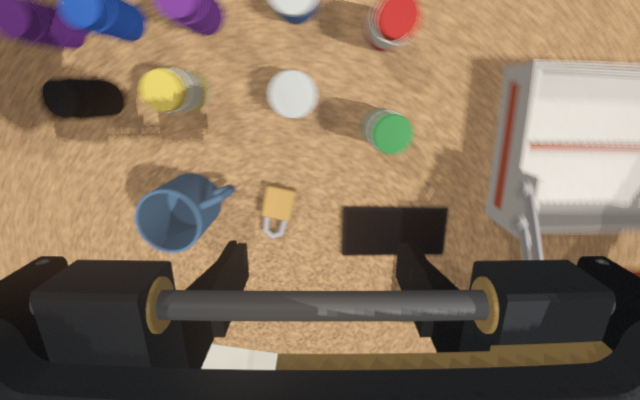

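The wrist view shows caps at red (398,18), green (391,132) and yellow (164,89), and the red tin lid at (293,93). The tray is back and the compartment is open. The mug (175,215), padlock (279,205) and phone (394,231) are undisturbed.

```bash
python3 - <<'E'
from h import *
s,c=pickle.load(open("w2.pkl","rb"))
for n,p,z in (("red",(400,18),.095),("green",(391,132),.095),("yel",(164,89),.095),("tred",(293,94),.055),("boxcornerFR top",(537,61),.07),("boxFR bottom",(507,69),0),("BR top end",(540,231),.07)): print(n,cast(c,[p],z,s).round(4))
h=cv2.cvtColor(c["color"],cv2.COLOR_RGB2HSV)
b=blobs(c,50,80,60,60);print("green",b);b=blobs(c,22,34,70,120);print("yel",b)
E
```

```text
red [[ 0.4525 -0.1438  0.095 ]]
green [[ 0.5621 -0.128   0.095 ]]
yel [[ 0.5583 -0.3684  0.095 ]]
tred [[ 0.5422 -0.2389  0.055 ]]
boxcornerFR top [[0.459  0.0191 0.07  ]]
boxFR bottom [[0.4625 0.023  0.    ]]
BR top end [[0.6495 0.0929 0.07  ]]
green [([371, 113, 41, 41, 1244], [391.0, 133.0])]
yel [([138, 68, 51, 44, 1647], [162.8, 89.3]), ([192, 74, 16, 36, 177], [201.8, 91.9]), ([390, 118, 26, 38, 103], [407.9, 141.7])]
```

```bash
python3 - <<'E'
from h import *
from bench import vision
c=vision.camera("scene");pickle.dump(c,open("s1.pkl","wb"))
im=c["color"][80:230,290:470,::-1]
cv2.imwrite("pics/s1.png",cv2.resize(im,None,fx=4,fy=4,interpolation=2))
E
```

```text
(no output)
```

View pics/s1.png

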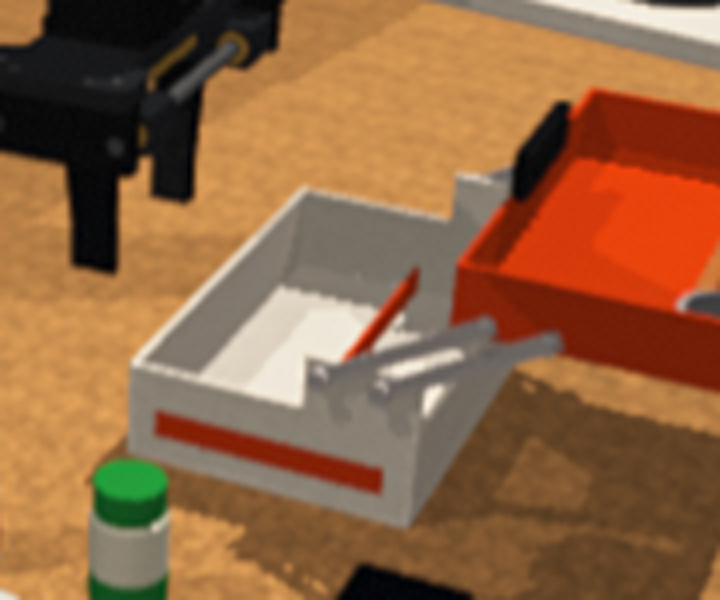

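The crop shows two arms per side, with pivots at (320,375) and (383,388) and tips at (488,325) and (555,342). I'll cast those onto the strip plane.

```bash
python3 - <<'E'
from h import *
c=pickle.load(open("s1.pkl","rb"));R,t=pose(c);o=-R.T@t
y=np.radians(9.3);O=np.array([.5395,.1865,0]);ux=np.array([np.cos(y),np.sin(y),0]);uy=np.array([-np.sin(y),np.cos(y),0])
for p in((320,375),(383,388),(488,325),(555,342)):
    d=np.append(undist(c,[(p[0]/4+290-.4,p[1]/4+80-.4)])[0],1)@R
    k=(-.161-(o-O)@uy)/(d@uy);P=o+k*d-O;print(p,"box x,z",(P@ux).round(4),P[2].round(4))
E
```

```text
(320, 375) box x,z 0.0356 0.1031
(383, 388) box x,z 0.0768 0.1049
(488, 325) box x,z 0.1367 0.1641
(555, 342) box x,z 0.1772 0.1631
```

drive_tool --series '[[[-2.8, 3.3, 0], 0], [[-2.9, 3.3, 0], 0], [[0, 0, -4], 0], [[0, 0, -4], 0], [[0, 0, -4], 0], [[0, 0, -4], 0], [[0, 0, -3], 0], [[0, 0, -2], 0], [[0, 0, -1.2], 0], [[0, 0, -1], 0]]'

```text
time: 11.55
ee_pos: [0.5633, -0.1253, 0.0729]
eef_rot: [-0.083, 0.997, -0.0, 0.001]
ft_force: [1.1, -0.8, -0.2]
width: 0.078
grip_force: 0.0
```

drive_tool --series '[[[0, 0, 0], 0], [[0, 0, 0], 0], [[0, 0, 0], 0], [[0, 0, 0], 0], [[0, 0, 0], 0], [[0, 0, 0], 0], [[0, 0, 2], 0], [[0, 0, 3], 0], [[0, 0, 4], 0], [[0, 0, 4], 0]]' --hand 1 --newtons 20

```text
time: 12.8
ee_pos: [0.5621, -0.1256, 0.2032]
eef_rot: [-0.083, 0.997, 0.0, -0.001]
ft_force: [1.1, -0.4, -3.4]
width: 0.0476
grip_force: 19.9
```

drive_tool --series '[[[0, 4.9, 1], 0], [[0, 5, 0], 0], [[0, 5, 0], 0], [[0, 5, 0], 0], [[0, 5, 0], 0], [[0, 5, 0], 0], [[0, 5, 0], 0], [[0, 4.8, 0], 0], [[0, 0, 0], 0], [[0, 0, -1], 0]]'

```text
time: 14.05
ee_pos: [0.5631, 0.2709, 0.2022]
eef_rot: [-0.083, 0.997, -0.0, 0.0]
ft_force: [-0.6, -0.6, -1.9]
width: 0.0473
grip_force: 19.9
```

drive_tool --series '[[[0, 0, -3], 0], [[0, 0, -2.5], 0], [[0, 0, -2], 0], [[0, 0, -1.5], 0], [[0, 0, -1.2], 0], [[0, 0, -1], 0], [[0, 0, -0.8], 0], [[0, 0, 0], 0], [[0, 0, 0], 0], [[0, 0, 0], 0]]'

```text
time: 15.3
ee_pos: [0.563, 0.2717, 0.0831]
eef_rot: [-0.084, 0.997, 0.0, 0.0]
ft_force: [0.3, 0.8, -1.8]
width: 0.0477
grip_force: 19.9
```

drive_tool --series '[[[0, 0, -0.3], 0], [[0, 0, -0.1], 0], [[0, 0, 0], 0], [[0, 0, 0], 0], [[0, 0, 0], 0], [[0, 0, 0], 0], [[0, 0, 0], 0], [[0, 0, 0], 0], [[0, 0, 0], 0], [[0, 0, 0], 0]]'

```text
time: 16.55
ee_pos: [0.563, 0.2717, 0.0789]
eef_rot: [-0.084, 0.997, 0.0, 0.0]
ft_force: [-0.3, 0.5, 5.1]
width: 0.0478
grip_force: 19.9
```

drive_tool --series '[[[0, 0, 0], 0], [[0, 0, 0], 0], [[0, 0, 0], 0], [[0, 0, 0.5], 0], [[0, 0, 2], 0], [[0, 0, 3], 0], [[0, 0, 4], 0], [[0, 0, 4], 0], [[0, 0, 0], 0], [[0, 0, 0], 0]]' --hand 0.31

```text
time: 17.8
ee_pos: [0.5627, 0.2715, 0.2142]
eef_rot: [-0.084, 0.997, 0.0, 0.0]
ft_force: [0.2, -0.6, -0.2]
width: 0.0601
grip_force: 0.0
```

```bash
python3 w.py 3;python3 - <<'E'
from h import *
from bench import vision
c=vision.camera("scene");pickle.dump(c,open("s2.pkl","wb"))
im=c["color"][80:290,210:470,::-1];w=cv2.imread("pics/w3.png")
a=cv2.resize(im,(480,388),interpolation=2);b=cv2.resize(w,(320,200))
o=np.zeros((388,800,3),np.uint8);o[:,:480]=a;o[:200,480:]=b;cv2.imwrite("pics/m2.png",o)
E
```

```text
17.8 [0.5627 0.2715 0.2142] closing 99.59 [-0.61  0.34  0.11  1.49 -0.04  1.31  1.24]
```

View pics/m2.png

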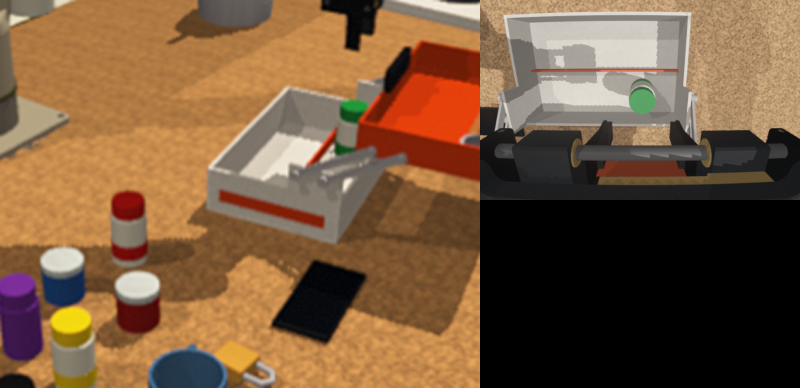

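The green jar stands upright in the left slot of the back half, seen in the scene view at (350,128) and in the wrist view at (642,98). Red jar next.

drive_tool --series '[[[-1.2, -4.6, 0], 0], [[-1.2, -4.6, 0], 0], [[-1.2, -4.6, 0], 0], [[-1.2, -4.6, 0], 0], [[-1.2, -4.6, 0], 0], [[-1.2, -4.6, 0], 0], [[-1.2, -4.6, 0], 0], [[-1.3, -4.6, 0], 0], [[-1.3, -4.6, 0], 0], [[0, 0, 0], 0]]' --hand 0.1

```text
time: 19.15
ee_pos: [0.4511, -0.1459, 0.2131]
eef_rot: [-0.081, 0.997, -0.0, -0.001]
ft_force: [0.9, 0.9, 0.5]
width: 0.0782
grip_force: 0.0
```

drive_tool --series '[[[0, 0, -3], 0], [[0, 0, -3], 0], [[0, 0, -3], 0], [[0, 0, -2], 0], [[0, 0, -1], 0], [[0, 0, -1], 0], [[0, 0, -1], 0], [[0, 0, 0], 0], [[0, 0, 0], 0], [[0, 0, 0], 0]]'

```text
time: 20.4
ee_pos: [0.4531, -0.1426, 0.074]
eef_rot: [-0.084, 0.997, -0.0, 0.0]
ft_force: [0.2, 0.3, 0.7]
width: 0.0783
grip_force: 0.0
```

drive_tool --series '[[[0, 0, 0], 0], [[0, 0, 0], 0], [[0, 0, 0], 0], [[0, 0, 0], 0], [[0, 0, 0], 0], [[0, 0, 0], 0], [[0, 0, 2], 0], [[0, 0, 3], 0], [[0, 0, 4], 0], [[0, 0, 5], 0]]' --hand 1

```text
time: 21.65
ee_pos: [0.4518, -0.1424, 0.214]
eef_rot: [-0.083, 0.997, 0.0, -0.001]
ft_force: [1.3, 0.1, -2.7]
width: 0.0477
grip_force: 20.0
```

```bash
python3 - <<'E'
from h import *
s,c=pickle.load(open("w3.pkl","rb"))
print(cast(c,[[50,26],[420,26]],.07,s).round(4), "green",blobs(c,50,80,60,60))
E
```

```text
[[0.4593 0.0255 0.07  ]
 [0.4139 0.3272 0.07  ]] green [([305, 158, 39, 13, 115], [324.4, 161.9]), ([299, 174, 51, 54, 2205], [323.9, 200.9])]
```

drive_tool --series '[[[1.9, 3.7, 1], 0], [[1.9, 3.7, 0], 0], [[1.9, 3.7, 0], 0], [[1.9, 3.7, 0], 0], [[1.9, 3.7, 0], 0], [[1.9, 3.7, 0], 0], [[1.8, 3.5, 0], 0], [[0, 0, 0], 0], [[0, 0, 0], 0], [[0, 0, -2], 0]]'

```text
time: 22.9
ee_pos: [0.5855, 0.1131, 0.2048]
eef_rot: [-0.083, 0.997, 0.0, 0.001]
ft_force: [0.1, -0.2, -1.9]
width: 0.0474
grip_force: 20.0
```

drive_tool --series '[[[0, 0, -3], 0], [[0, 0, -2.5], 0], [[0, 0, -2], 0], [[0, 0, -1.5], 0], [[0, 0, -1.2], 0], [[0, 0, -1], 0], [[0, 0, -0.8], 0], [[0, 0, 0], 0], [[0, 0, 0], 0], [[0, 0, 0], 0]]'

```text
time: 24.15
ee_pos: [0.5851, 0.1146, 0.0841]
eef_rot: [-0.084, 0.997, 0.0, 0.0]
ft_force: [0.3, 0.1, -2.0]
width: 0.0475
grip_force: 20.0
```

drive_tool --series '[[[0, 0, -0.3], 0], [[0, 0, -0.1], 0], [[0, 0, 0], 0], [[0, 0, 0], 0], [[0, 0, 0], 0], [[0, 0, 0], 0], [[0, 0, 0], 0], [[0, 0, 0], 0], [[0, 0, 0], 0], [[0, 0, 0], 0]]'

```text
time: 25.4
ee_pos: [0.5848, 0.1146, 0.0796]
eef_rot: [-0.084, 0.997, 0.0, 0.0]
ft_force: [-0.2, -0.3, 1.1]
width: 0.0476
grip_force: 20.0
```

drive_tool --series '[[[0, 0, 0], 0], [[0, 0, 0], 0], [[0, 0, 0], 0], [[0, 0, 0.5], 0], [[0, 0, 2], 0], [[0, 0, 3], 0], [[0, 0, 4], 0], [[0, 0, 4], 0], [[0, 0, 0], 0], [[0, 0, 0], 0]]' --hand 0.31

```text
time: 26.65
ee_pos: [0.5845, 0.1145, 0.2143]
eef_rot: [-0.084, 0.997, 0.0, -0.0]
ft_force: [-0.4, -0.4, -0.8]
width: 0.0602
grip_force: 0.0
```

drive_tool --series '[[[-0.3, -5, 0], 0], [[-0.3, -5, 0], 0], [[-0.3, -5, 0], 0], [[-0.3, -5, 0], 0], [[-0.3, -5, 0], 0], [[-0.3, -5, 0], 0], [[-0.3, -5, 0], 0], [[-0.3, -5, 0], 0], [[-0.2, -4.4, 0], 0], [[-0.1, -3.8, 0], 0]]' --hand 0.1

```text
time: 27.9
ee_pos: [0.5567, -0.369, 0.213]
eef_rot: [-0.083, 0.997, 0.0, -0.001]
ft_force: [-0.5, 1.2, 0.6]
width: 0.0783
grip_force: 0.0
```

drive_tool --series '[[[0, 0, -3], 0], [[0, 0, -3], 0], [[0, 0, -3], 0], [[0, 0, -2], 0], [[0, 0, -1], 0], [[0, 0, -1], 0], [[0, 0, -1], 0], [[0, 0, 0], 0], [[0, 0, 0], 0], [[0, 0, 0], 0]]'

```text
time: 29.15
ee_pos: [0.558, -0.3677, 0.0751]
eef_rot: [-0.084, 0.997, -0.0, 0.0]
ft_force: [-0.6, -0.3, 0.8]
width: 0.0779
grip_force: 0.0
```

drive_tool --series '[[[0, 0, 0], 0], [[0, 0, 0], 0], [[0, 0, 0], 0], [[0, 0, 0], 0], [[0, 0, 0], 0], [[0, 0, 0], 0], [[0, 0, 2], 0], [[0, 0, 3], 0], [[0, 0, 5], 0], [[0, 0, 5], 0]]' --hand 1

```text
time: 30.4
ee_pos: [0.5574, -0.3673, 0.2273]
eef_rot: [-0.084, 0.997, -0.0, 0.0]
ft_force: [0.9, -1.0, -1.8]
width: 0.0475
grip_force: 19.9
```

drive_tool --series '[[[0.2, 5, 0], 0], [[0.2, 5, 0], 0], [[0.2, 5, 0], 0], [[0.2, 5, 0], 0], [[0.2, 5, 0], 0], [[0.2, 5, 0], 0], [[0.2, 5, 0], 0], [[0.2, 5, 0], 0], [[0.1, 5, 0], 0], [[0, 5, 0], 0]]'

```text
time: 31.65
ee_pos: [0.5746, 0.134, 0.226]
eef_rot: [-0.083, 0.997, 0.0, 0.001]
ft_force: [0.6, 0.3, -1.1]
width: 0.0476
grip_force: 19.9
```

drive_tool --series '[[[0, 4, 0], 0], [[0, 2, 0], 0], [[0, 0, 0], 0], [[0, 0, -2.5], 0], [[0, 0, -3], 0], [[0, 0, -3], 0], [[0, 0, -2.5], 0], [[0, 0, -1.5], 0], [[0, 0, -1], 0], [[0, 0, -0.8], 0]]'

```text
time: 32.9
ee_pos: [0.5752, 0.1921, 0.0818]
eef_rot: [-0.083, 0.997, 0.0, 0.0]
ft_force: [-0.4, 0.1, -1.6]
width: 0.0474
grip_force: 19.9
```

drive_tool --series '[[[0, 0, 0], 0], [[0, 0, -0.3], 0], [[0, 0, 0], 0], [[0, 0, 0], 0], [[0, 0, 0], 0], [[0, 0, 0], 0], [[0, 0, 0], 0], [[0, 0, 0], 0], [[0, 0, 0], 0], [[0, 0, 0], 0]]'

```text
time: 34.15
ee_pos: [0.5759, 0.1923, 0.0802]
eef_rot: [-0.083, 0.997, 0.0, 0.001]
ft_force: [-0.4, -2.3, 5.5]
width: 0.0476
grip_force: 19.9
```

drive_tool --series '[[[0, 0, 0], 0], [[0, 0, 0], 0], [[0, 0, 0], 0], [[0, 0, 0.5], 0], [[0, 0, 2], 0], [[0, 0, 3], 0], [[0, 0, 4], 0], [[0, 0, 4], 0], [[0, 0, 4], 0], [[0, 0, 4], 0]]' --hand 0.31

```text
time: 35.4
ee_pos: [0.5746, 0.1925, 0.2953]
eef_rot: [-0.084, 0.997, 0.0, 0.0]
ft_force: [1.6, 0.1, -0.3]
width: 0.06
grip_force: 0.0
```

drive_tool --series '[[[0, -5, 0.2], 0], [[0, -5, 0.2], 0], [[0, -5, 0.2], 0], [[0, -5, 0.2], 0], [[0, -5, 0.2], 0], [[0, -5, 0], 0], [[0, -5, 0], 0], [[0, -5, 0], 0], [[0, 0, 0], 0], [[0, 0, 0], 0]]' --hand 0.05

```text
time: 36.65
ee_pos: [0.5748, -0.207, 0.3037]
eef_rot: [-0.084, 0.996, 0.0, 0.0]
ft_force: [-0.1, 0.4, -0.2]
width: 0.0828
grip_force: 0.0
```

```bash
python3 w.py 4;python3 - <<'E'
from h import *
from bench import vision
c=vision.camera("scene");pickle.dump(c,open("s3.pkl","wb"))
im=c["color"][80:290,210:470,::-1];w=cv2.imread("pics/w4.png")
o=np.zeros((600,800,3),np.uint8);o[:200,:320]=cv2.resize(im[:160,60:],None,fx=1.6,fy=1.25);o[200:,160:]=w;cv2.imwrite("pics/m4.png",o)
E
```

```text
36.65 [ 0.5748 -0.207   0.3037] closing 99.59 [-0.08  0.28  0.45  1.41 -0.12  1.48  2.1 ]
```

View pics/m4.png

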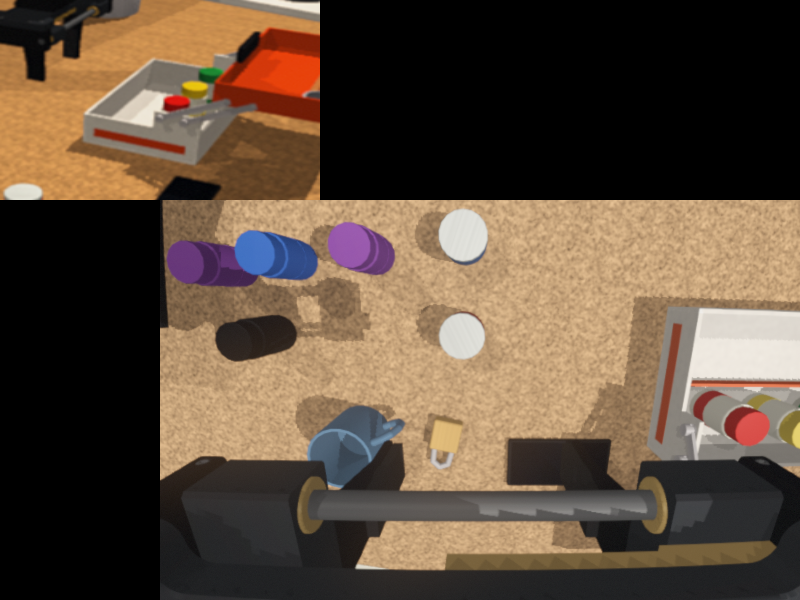

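All three jars stand in the back half, with caps in the inset at (177,103), (195,90) and (210,75). The tin lids are at wrist pixels (301,136) for red and (303,36) for blue. No brass tin is present.

```bash
python3 - <<'E'
from h import *
s,c=pickle.load(open("w4.pkl","rb"))
g=c["color"].astype(int);m=((g.min(2)>150)&(np.ptp(g,axis=2)<40)).astype(np.uint8);m[:,450:]=0;m[200:]=0
m=cv2.morphologyEx(m,cv2.MORPH_OPEN,np.ones((5,5)))
n,l,st,ce=cv2.connectedComponentsWithStats(m)
for i in range(1,n):
    if st[i][4]>300: print(st[i],ce[i].round(1),cast(c,[ce[i]],.055,s).round(4))
# lids' y nudged to boxes; purple, box corner
print("purple",cast(c,[[192,47]],.095,s).round(4))
print("box FR top, div end",cast(c,[[539,108]],.07,s).round(4),cast(c,[[532,183]],.026,s).round(4))
E
```

```text
[ 279    9   49   52 2040] [302.9  34.5] [[ 0.4332 -0.2508  0.055 ]]
[ 279  114   46   45 1658] [301.6 136. ] [[ 0.5419 -0.2356  0.055 ]]
purple [[ 0.4675 -0.355   0.095 ]]
box FR top, div end [[0.4628 0.0234 0.07  ]] [[0.554  0.0747 0.026 ]]
```

drive_tool --series '[[[-3.3, -3, 0], 0], [[0, 0, -5], 0], [[0, 0, -5], 0], [[0, 0, -5], 0], [[0, 0, -4], 0], [[0, 0, -3], 0], [[0, 0, -2], 0], [[0, 0, -1.4], 0], [[0, 0, -1], 0], [[0, 0, 0], 0]]'

```text
time: 38.0
ee_pos: [0.5417, -0.2374, 0.0394]
eef_rot: [-0.084, 0.996, 0.0, -0.0]
ft_force: [0.2, -0.5, -0.1]
width: 0.0829
grip_force: 0.0
```

drive_tool --series '[[[0, 0, 0], 0], [[0, 0, 0], 0], [[0, 0, 0], 0], [[0, 0, 0], 0], [[0, 0, 0], 0], [[0, 0, 0], 0], [[0, 0, 2], 0], [[0, 0, 3], 0], [[0, 0, 4], 0], [[0, 0, 5], 0]]' --hand 1

```text
time: 39.25
ee_pos: [0.541, -0.2374, 0.1812]
eef_rot: [-0.083, 0.997, 0.0, -0.001]
ft_force: [1.0, -0.3, -2.8]
width: 0.0533
grip_force: 20.0
```

drive_tool --series '[[[-0.6, 4.7, 0], 0], [[-0.6, 4.7, 0], 0], [[-0.6, 4.7, 0], 0], [[-0.6, 4.7, 0], 0], [[-0.6, 4.7, 0], 0], [[-0.6, 4.7, 0], 0], [[-0.6, 4.7, 0], 0], [[-0.6, 4.7, 0], 0], [[-0.6, 4.7, 0], 0], [[-0.5, 4.9, 0], 0]]'

```text
time: 40.5
ee_pos: [0.4826, 0.2355, 0.1808]
eef_rot: [-0.083, 0.997, 0.0, 0.001]
ft_force: [1.7, 0.5, -2.1]
width: 0.0533
grip_force: 20.0
```

drive_tool --series '[[[0, 0, 0], 0], [[0, 0, -2], 0], [[0, 0, -3], 0], [[0, 0, -3], 0], [[0, 0, -2], 0], [[0, 0, -1.5], 0], [[0, 0, -1], 0], [[0, 0, -0.7], 0], [[0, 0, 0], 0], [[0, 0, 0], 0]]'

```text
time: 41.75
ee_pos: [0.4831, 0.2347, 0.0481]
eef_rot: [-0.084, 0.997, 0.0, 0.0]
ft_force: [0.5, 0.9, -1.2]
width: 0.0534
grip_force: 20.0
```

drive_tool --series '[[[0, 0, -0.2], 0], [[0, 0, -0.1], 0], [[0, 0, 0], 0], [[0, 0, 0], 0], [[0, 0, 0], 0], [[0, 0, 0], 0], [[0, 0, 0], 0], [[0, 0, 0], 0], [[0, 0, 0], 0], [[0, 0, 0], 0]]'

```text
time: 43.0
ee_pos: [0.4831, 0.2347, 0.0457]
eef_rot: [-0.084, 0.997, 0.0, 0.0]
ft_force: [-3.2, -1.2, 10.0]
width: 0.0539
grip_force: 20.0
```

drive_tool --series '[[[0, 0, 0], 0], [[0, 0, 0], 0], [[0, 0, 0], 0], [[0, 0, 0.5], 0], [[0, 0, 2], 0], [[0, 0, 4], 0], [[0, 0, 5], 0], [[0, 0, 5], 0], [[0, 0, 5], 0], [[0, 0, 4], 0]]' --hand 0.22

```text
time: 44.25
ee_pos: [0.4828, 0.2345, 0.3023]
eef_rot: [-0.084, 0.997, 0.001, 0.001]
ft_force: [0.7, 0.3, -0.2]
width: 0.068
grip_force: 0.0
```

drive_tool --series '[[[0.9, -5, 0], 0], [[0.9, -5, 0], 0], [[0.9, -5, 0], 0], [[0.9, -5, 0], 0], [[0.9, -5, 0], 0], [[0.9, -5, 0], 0], [[0.9, -5, 0], 0], [[0.9, -5, 0], 0], [[0.9, -4, 0], 0], [[0, 0, 0], 0]]' --hand 0.05

```text
time: 45.5
ee_pos: [0.563, -0.2093, 0.2995]
eef_rot: [-0.081, 0.997, -0.001, -0.0]
ft_force: [-0.2, 0.7, -0.1]
width: 0.0824
grip_force: 0.0
```

```bash
python3 w.py 5;python3 - <<'E'
from h import *
s,c=pickle.load(open("w5.pkl","rb"))
g=c["color"].astype(int);m=((g.min(2)>150)&(np.ptp(g,axis=2)<40)).astype(np.uint8);m[:,450:]=0;m[200:]=0
m=cv2.morphologyEx(m,cv2.MORPH_OPEN,np.ones((5,5)))
n,l,st,ce=cv2.connectedComponentsWithStats(m)
for i in range(1,n):
    if st[i][4]>300: print(st[i],ce[i].round(1),cast(c,[ce[i]],.055,s).round(4))
E
```

```text
45.5 [ 0.563  -0.2093  0.2995] closing 99.28 [-0.12  0.26  0.5   1.44 -0.12  1.47  2.11]
[ 279   21   49   52 2048] [303.1  46.4] [[ 0.4334 -0.2506  0.055 ]]
```

View pics/w5.png

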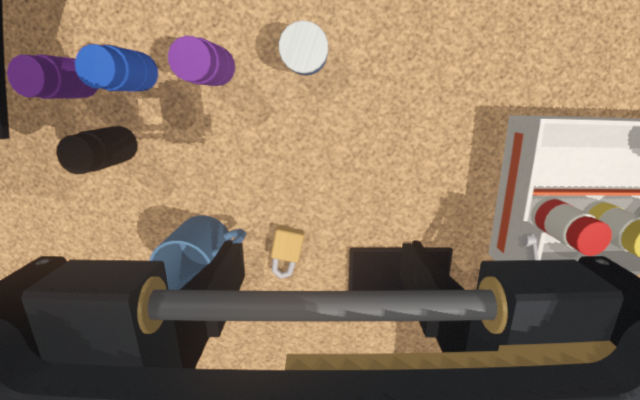

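The blue tin at (303,46) hasn't moved, and the bystanders are in place.

drive_tool --series '[[[-4.3, -1.5, 0], 0], [[-4.3, -1.5, 0], 0], [[-4.4, -1.5, 0], 0], [[0, 0, -5], 0], [[0, 0, -5], 0], [[0, 0, -5], 0], [[0, 0, -4], 0], [[0, 0, -1], 0], [[0, 0, 0], 0], [[0, 0, 0], 0]]'

```text
time: 46.8
ee_pos: [0.4349, -0.2506, 0.1013]
eef_rot: [-0.084, 0.996, -0.0, 0.001]
ft_force: [0.9, -0.4, 0.1]
width: 0.0826
grip_force: 0.0
```

drive_tool --series '[[[0, 0, -2], 0], [[0, 0, -2], 0], [[0, 0, -1.2], 0], [[0, 0, -1], 0], [[0, 0, 0], 0], [[0, 0, 0], 0], [[0, 0, 0], 0], [[0, 0, 0], 0], [[0, 0, 0], 0], [[0, 0, 0], 0]]'

```text
time: 48.05
ee_pos: [0.4338, -0.2505, 0.0376]
eef_rot: [-0.084, 0.996, 0.0, 0.0]
ft_force: [-0.5, -1.2, 0.1]
width: 0.0828
grip_force: 0.0
```

drive_tool --series '[[[0, 0, 0], 0], [[0, 0, 0], 0], [[0, 0, 0], 0], [[0, 0, 0], 0], [[0, 0, 0], 0], [[0, 0, 0], 0], [[0, 0, 2], 0], [[0, 0, 3], 0], [[0, 0, 4], 0], [[0, 0, 5], 0]]' --hand 1

```text
time: 49.3
ee_pos: [0.4329, -0.25, 0.1781]
eef_rot: [-0.084, 0.997, 0.0, -0.001]
ft_force: [0.9, 0.8, -0.5]
width: 0.0535
grip_force: 20.0
```

drive_tool --series '[[[0.8, 4.7, 0.5], 0], [[0.8, 4.7, 0], 0], [[0.8, 4.7, 0], 0], [[0.8, 4.7, 0], 0], [[0.8, 4.7, 0], 0], [[0.8, 4.7, 0], 0], [[0.9, 4.7, 0], 0], [[0.9, 4.7, 0], 0], [[0, 0, 0], 0], [[0, 0, 0], 0]]'

```text
time: 50.55
ee_pos: [0.4994, 0.1249, 0.1822]
eef_rot: [-0.083, 0.997, -0.0, -0.001]
ft_force: [0.4, -1.4, -1.4]
width: 0.0537
grip_force: 20.0
```

drive_tool --series '[[[0, 0, -3], 0], [[0, 0, -3], 0], [[0, 0, -3], 0], [[0, 0, -2], 0], [[0, 0, -1.2], 0], [[0, 0, -1], 0], [[0, 0, -0.3], 0], [[0, 0, 0], 0], [[0, 0, 0], 0], [[0, 0, 0], 0]]'

```text
time: 51.8
ee_pos: [0.5, 0.1256, 0.048]
eef_rot: [-0.084, 0.996, 0.0, 0.0]
ft_force: [-0.8, 0.6, -1.2]
width: 0.0534
grip_force: 20.0
```

drive_tool --series '[[[0, 0, -0.3], 0], [[0, 0, -0.1], 0], [[0, 0, 0], 0], [[0, 0, 0], 0], [[0, 0, 0], 0], [[0, 0, 0], 0], [[0, 0, 0], 0], [[0, 0, 0], 0], [[0, 0, 0], 0], [[0, 0, 0], 0]]'

```text
time: 53.05
ee_pos: [0.4997, 0.1255, 0.0436]
eef_rot: [-0.084, 0.997, 0.0, -0.0]
ft_force: [-3.1, -0.5, 3.8]
width: 0.0535
grip_force: 20.0
```

drive_tool --series '[[[0, 0, 0], 0], [[0, 0, 0], 0], [[0, 0, 0], 0], [[0, 0, 0.5], 0], [[0, 0, 2], 0], [[0, 0, 4], 0], [[0, 0, 5], 0], [[0, 0, 5], 0], [[0, 0, 5], 0], [[0, 0, 5], 0]]' --hand 0.22

```text
time: 54.3
ee_pos: [0.4995, 0.1254, 0.3108]
eef_rot: [-0.084, 0.997, 0.0, 0.0]
ft_force: [0.8, 0.3, -0.6]
width: 0.0677
grip_force: 0.0
```

```bash
python3 - <<'E'
from h import *
from bench import vision,r
c=vision.camera("side");d=vision.camera("scene")
a=cv2.resize(c["color"][110:250,160:360,::-1],None,fx=2,fy=2,interpolation=2);b=cv2.resize(d["color"][80:220,280:480,::-1],None,fx=2,fy=2,interpolation=2)
cv2.imwrite("pics/m6.png",np.hstack([a,b]));print(r.read_state()["ee_pos"])
E
```

```text
[0.50157472 0.12593455 0.31458811]
```

View pics/m6.png

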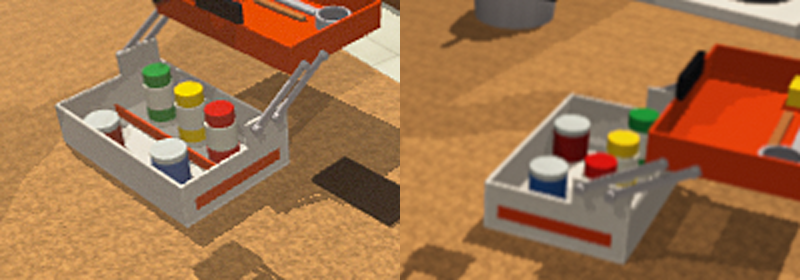

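Every jar and tin stands in its half: tins at the front (side crop (105,125) and (170,160)), jars at the back. Now to close the tray.

drive_tool --series '[[[1.5, 0.8, 0], -9], [[1.5, 0.8, 0], -9], [[1.5, 0.8, 0], -9], [[1.5, 0.8, 0], -9], [[1.5, 0.8, 0], -9], [[1.5, 0.8, 0], -9], [[1.5, 0.8, 0], -9], [[1.5, 0.8, 0], -9], [[1.6, 0.9, 0], -9], [[1.6, 0.9, 0], -9]]'

```text
time: 55.65
ee_pos: [0.6521, 0.2077, 0.3081]
eef_rot: [0.648, 0.762, -0.0, -0.0]
ft_force: [-0.2, 0.3, -0.3]
width: 0.0681
grip_force: 0.0
```

drive_tool --series '[[[0, 0, 0], 0], [[0, 0, -2], 0], [[0, 0, -2], 0], [[0, 0, -2], 0], [[0, 0, -2], 0], [[0, 0, -1], 0], [[0, 0, -1], 0], [[0, 0, -0.7], 0], [[0, 0, 0], 0], [[0, 0, 0], 0]]'

```text
time: 56.9
ee_pos: [0.6519, 0.2076, 0.2021]
eef_rot: [0.645, 0.764, 0.0, 0.0]
ft_force: [0.9, -0.0, -0.1]
width: 0.0681
grip_force: 0.0
```

drive_tool --series '[[[0, 0, 0], 0], [[0, 0, 0], 0], [[0, 0, 0], 0], [[0, 0, 0], 0], [[0, 0, 0], 0], [[0, 0, 0], 0], [[0, 0, 0], 0], [[0, 0, 0], 0], [[0, 0, 0], 0], [[0, 0, 0], 0]]' --hand 1 --newtons 25

```text
time: 58.15
ee_pos: [0.6529, 0.2077, 0.2021]
eef_rot: [0.646, 0.764, 0.001, 0.001]
ft_force: [6.4, 0.9, -0.9]
width: 0.0117
grip_force: 25.0
```

drive_tool --series '[[[-0.4, -0.1, 0.8], 0], [[-0.5, -0.1, 0.7], 0], [[-0.6, -0.1, 0.7], 0], [[-0.7, -0.1, 0.6], 0], [[-0.7, -0.1, 0.6], 0], [[-0.8, -0.1, 0.5], 0], [[-0.7, -0.1, 0.5], 0], [[-0.9, -0.2, 0.4], 0], [[-0.8, -0.1, 0.3], 0], [[-0.9, -0.2, 0.2], 0]]'

```text
time: 59.4
ee_pos: [0.581, 0.1958, 0.2545]
eef_rot: [0.645, 0.764, 0.0, -0.0]
ft_force: [1.8, 3.6, -7.8]
width: 0.0118
grip_force: 25.0
```

drive_tool --series '[[[-0.9, -0.1, 0.2], 0], [[-0.9, -0.2, 0.1], 0], [[-0.9, -0.1, 0], 0], [[-0.9, -0.1, 0], 0], [[-0.9, -0.2, -0.2], 0], [[-0.9, -0.1, -0.1], 0], [[-0.9, -0.2, -0.3], 0], [[-0.8, -0.1, -0.3], 0], [[-0.8, -0.2, -0.4], 0], [[-0.8, -0.1, -0.5], 0]]'

```text
time: 60.65
ee_pos: [0.4953, 0.1817, 0.2396]
eef_rot: [0.646, 0.764, 0.001, 0.001]
ft_force: [10.2, 4.5, -15.6]
width: 0.0116
grip_force: 25.0
```

drive_tool --series '[[[-0.8, -0.1, -0.5], 0], [[-0.7, -0.1, -0.6], 0], [[-0.6, -0.1, -0.7], 0], [[-0.6, -0.1, -0.7], 0], [[-0.5, -0.1, -0.7], 0], [[-0.5, -0.1, -0.8], 0], [[-0.4, -0.1, -0.8], 0], [[-0.4, 0, -0.8], 0], [[-0.3, -0.1, -0.9], 0], [[-0.2, 0, -0.9], 0]]'

```text
time: 61.9
ee_pos: [0.4449, 0.1735, 0.1653]
eef_rot: [0.646, 0.764, 0.0, 0.0]
ft_force: [5.7, 2.0, -2.6]
width: 0.012
grip_force: 25.0
```

drive_tool --series '[[[0, 0, 0], 0], [[0, 0, 0], 0], [[0, 0, 0], 0], [[0, 0, 0], 0], [[0, 0, 0], 0], [[0, 0, 1], 0], [[0, 0, 2], 0], [[0, 0, 3], 0], [[0, 0, 4], 0], [[0, 0, 4], 0]]' --hand 0.22

```text
time: 63.15
ee_pos: [0.4446, 0.1734, 0.3076]
eef_rot: [0.646, 0.764, 0.0, 0.0]
ft_force: [0.3, 1.7, -0.5]
width: 0.0679
grip_force: 0.0
```

drive_tool --series '[[[-1, 2, 0], 0], [[-2, 4, 0], 0], [[-2, 4, 0], 0], [[-2, 4, 0], 0], [[-2, 4, 0], 0], [[-1, 2, 0], 0], [[0, 0, 0], 0], [[0, 0, 0], 0], [[0, 0, 0], 0], [[0, 0, 0], 0]]'

```text
time: 64.4
ee_pos: [0.3452, 0.3729, 0.3058]
eef_rot: [0.646, 0.763, 0.0, 0.0]
ft_force: [-0.9, 0.8, 0.4]
width: 0.0679
grip_force: 0.0
```

```bash
python3 - <<'E'
from h import *
from bench import vision,r
c=vision.camera("side");d=vision.camera("scene")
a=cv2.resize(c["color"][110:310,160:460,::-1],(400,267),interpolation=2);b=cv2.resize(d["color"][90:330,200:460,::-1],(400,369),interpolation=2)
o=np.zeros((369,800,3),np.uint8);o[:267,:400]=a;o[:,400:]=b;cv2.imwrite("pics/m7.png",o)
d0=pickle.load(open("c0.pkl","rb"))
df=np.abs(c["color"].astype(int)-d0["side"]["color"]).sum(2)
print(r.read_state()["ee_pos"],"tray-region diff vs start",df[115:200,185:300].mean())
E
```

```text
[0.34498304 0.37320752 0.30569297] tray-region diff vs start 17.98005115089514
```

View pics/m7.png

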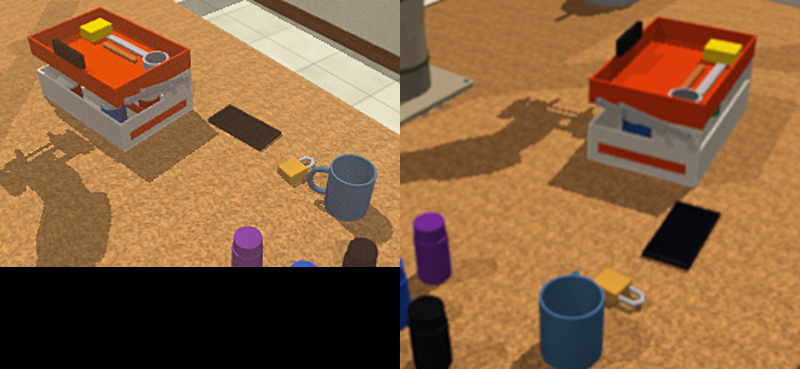

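The tray is down over the jars and tins, and the bystanders are untouched. One number check of the tray height against the start, then hand in.

```bash
python3 - <<'E'
from h import *
from bench import vision,r
d0=pickle.load(open("c0.pkl","rb"))
ok=True
for n in("side","scene"):
    f=lambda c:max(blobs(c,3,12,190,80),key=lambda b:b[0][4])
    a,b=f(d0[n]),f(vision.camera(n));print(n,a,b)
    ok&=np.abs(np.array(a[0][:4])-b[0][:4]).max()<=1
if ok: print(r.close_job())
E
```

```text
side ([181, 115, 122, 76, 4001], [242.5, 151.9]) ([181, 115, 122, 76, 4015], [242.5, 152.1])
scene ([323, 101, 109, 73, 4160], [375.2, 135.7]) ([323, 101, 109, 73, 4158], [375.2, 135.8])
the job is handed in; nothing more can be done
None
```

The job is handed in: the three jars (red, green, yellow) stand in the back half and the two tins (blue, red; no brass tin was there) in the front half, the tray is fully down again, and the phone, mug and padlock look undisturbed.

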